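Clamp a plate of practice nail tips in the spring-arm painting holder

ROBOT

A 7-joint arm with a two-finger parallel gripper is mounted at the origin on the work surface. World frame = base frame: x ahead of the robot, y to its left, z up, the work surface at z = 0. Lengths are in m, angles in rad, forces in N, time in s.
With the tool pointing down it reaches from about 0.425 to 0.925 m from the base axis. Payload 6.8 kg.
Tool frame: the origin (TCP) lies between the finger pads; the fingertips stand bot.nose_length ahead of it and the grasp point (between the pads) lies 3 mm ahead of it (bot.nose_length is the distance from the TCP to the fingertips, in m); z points along the fingers, y is the direction in which the jaws open and shut (so a half turn about z gives the same grasp; the last joint's range is limited). The gripper opens to 85 mm and grips with 20 to 120 N. Pads are 22 mm wide; open, the fingers measure 114 mm over their backs; the gripper's body (76 mm by 85 mm) begins 54 mm behind the grasp point. The pads swing forward as they close: fully open they stand 13 mm farther back than shut.
Start: joints at [1.162, 0.477, 0.022, 1.555, -0.011, 1.109, -0.083], TCP at [0.2, -0.645, 0.253] pointing down, gripper open.
Joint ranges: [-2.96, 2.96], [-0.34, 2.1], [-1.41, 1.46], [0.24, 2.44], [-1.37, 4.51], [0.17, 1.92], [-2.96, 2.96]. Speed limits (rad/s): [2.39, 2.39, 3.14, 3.14, 3.14, 3.14, 3.14].

INTERFACE

Orientations are given as a rotation vector (axis times angle).
In Python, from bench import bot, snapshot, camera_info, ticket, boxes_of, landmark_of gives the robot as it stands.
- The arm moves only by the shell command python3 -m creep 'ROWS'. ROWS is JSON, a list of rows, each a list of 7 numbers: the turn, a rotation vector about the tool's x, y, z in units of 6 degrees (1.0 is 6 degrees), then the shift along the tool's x, y, z in units of 30 mm (1.0 is 30 mm), then the finger opening in mm, from 0 to 85.4. A call has 1 to 5 rows; each row shifts and turns the pose as measured when the row begins, along the tool's axes as they then stand; what a row does not reach is not made up. A row lasts 1/10 s, in which the tool goes at most 50 mm and 8.59 degrees, less where a joint would pass 70% of its speed; a pose out of reach is approached as far as the arm can. A call is refused whole if a number of a shift passes 1 or a number of a turn 1, either way. A call with a gripper value outside its range is refused whole. The fingers move at their own pace and stop on an object; the grip force is fixed at half the most. Time passes only in rows, so rows that do not move let the fingers close. It gives the time, the measured TCP pose, the force and the opening at its end, in the units of the state.
- bot.state(): the state, without advancing time (a new reading comes with each control period).
- snapshot(name): name is "scene" or "top" or "wrist"; returns (picture, depth): 400x640x3 uint8, blue, green, red; 400x640 float32, m along the optical axis (not along the pixel's ray), 0 where there is no reading.
- camera_info(name): a dict with "fx", "fy", "cx", "cy" (pixels), "k1" (the pictures are not rectified: a ray, as slopes to the right and down, at radius r is drawn at 1 + k1 r^2 times it, then the intrinsics apply), "R" (3x3) and "t" (3): a world point X has camera coordinates R X + t; the wrist camera has in their place "mount" (4x4, takes a point from camera to tool coordinates, whose origin is the TCP and whose axes are the flange's). Camera axes: x right, y down, z forward; pixel columns grow to the right and rows downward; lengths in m; the calibration is good to about 2 mm. A picture is of the moment at which its call begins: read the wrist's pose just before it. camera_info takes no time and is no camera call.
- ticket.close_job(): hands the job in, once; it reports no verdict.
Trained networks look in the newest picture that a camera, given by its name, has taken for a name from the list of things; names that differ only in an ending like _2 or _b are one class to them, and where a whole thing is asked for, a point or a joint stands for the part that bears it (a point fixed in the world has none). Each returns a list of dicts, best first, with "conf" (0 to 1); they miss things now and then, are a little off and sometimes report something else, mostly with a low value. They report only what shows in the picture. A call takes as long as a camera call. They do not tell look-alikes from the thing itself.
- boxes_of(camera, thing): "point" ([x, y, z] in m, in the coordinates of the camera as it stood for that picture, good to about 4 mm: the middle of the surface that is visible of it).
- landmark_of(camera, thing): "point" ([x, y, z] in m, in the coordinates of the camera as it stood for that picture, good to about 4 mm: a listed point, or the origin of a listed thing).
The state is a dict: "time_s": time; "qpos": joint angles; "qd": joint speeds; "effort": joint torques, N m; "position": TCP position; "eef_rot": TCP orientation; "contact_force": force on the tool from outside, world axes, zero at the start; "torque": the same for the moment, N m; "grip_width": finger opening in m.
Only numpy, scipy, OpenCV 4.12 (cv2) and the standard library are available. Lean on these libraries where they do the work, as an engineer would, in place of code of your own. Each camera call takes 0.05 s, during which the arm holds its last target.

TASK

Draw back the painting holder's sprung curved arm until it stays open by itself, then lay the ribbed plate of practice nail tips flat on the holder's bed, snug against both the long fixed edge and the end stop (the stop's place varies: feel for it), never pressing it hard against them. With the plate there, bring the arm back by its pin and keep hold of it until it bears gently on the plate, so that it does not snap shut; then let go, leaving the plate clamped home and the other things on the table where they are.

Things in the scene. Friction and masses are not known exactly. Their poses are not given: they have to be found in the camera images.
- holder: aluminium block fixed to the table, 120 x 232 x 20 mm; z up from the table; spans x -72..+48, y -150..+82 mm; flat top (the bed) at z = 20 mm. On it the long fixed edge, 10 mm high, along y on the +x side, inner face at x = +30 mm; and a 10 mm high end stop at the +y end (x -10..+30 mm), locked at an unmeasured place: its inner face lies anywhere from y = +47 to +63 mm. Find it by feel
- seat (a point): point on the bed, at (10, 0, 20) mm in the holder's frame, same axes as the holder: where the plate's origin is when the plate is home and the end stop's inner face is at y = +55 mm; with the stop elsewhere, home lies up to 8 mm to either side along y. The plate's long side lies along the holder's y
- clip (a joint): curved arm's turn about its pivot at (-45, -80) mm in the holder's frame, rad, counterclockwise from above: pin and nose swing away from the long edge. 0: rest, empty bed; 0.19: nose on a home plate; 0.70: stop, fully open. Over-centre spring: torque about 1.5 N m/rad x (joint - 0.45): it drives the arm shut below 0.45, open above, and holds it at the stop. Let go below 0.45 it snaps
- clip_pin (a point): centre of the top of the arm's upright round finger pin, 12 mm diameter, top 60 mm above the table; stands 100 mm from the pivot, free to pinch or hook from above from 30 mm above the table up. At joint value q it is at pivot + 100 mm x (-sin(q - 0.29), cos(q - 0.29)) in the holder's x, y
- plate: loose grey plastic plate, about 100 g, lying flat: 40 mm (x) x 110 mm (y) x 8 mm; origin at the centre of its underside, z up. In its middle stands a grip rib 14 mm (x) x 36 mm (y), top 34 mm above the underside. Eight small white nail tips lie on it near its two ends, rising 13 mm above the underside at |y| 26..50 mm. Either way round is the same
- rib_top (a point): centre of the top of the plate's rib, 34 mm above its underside; plate's axes
- polish_a: bystander: small white bottle, 30 mm diameter, 65 mm tall, standing
- polish_b: bystander: small amber bottle, 32 mm diameter, 70 mm tall, standing
- buffer: bystander: grey buffing block 90 x 26 x 26 mm
- file: bystander: flat nail file 18 x 178 x 5 mm
- tray: bystander: steel instrument tray 200 x 100 x 20 mm
- dish: bystander: small white bowl, 60 mm diameter, 35 mm tall
- clip_nose (a point): middle of the bar at the nose of the curved arm (a 9 mm round steel bar just over the bed); 85 mm from the pivot, 24.5 mm above the table. The nose presses a home plate's near long side with about 5 N; the arm's tail curls back to the pin. Pulling the pin from rest takes about 6 N
Mind the look-alikes: they are no part of the job. What is meant by the plate is not pink, and is the smaller of those in its own colour.

How it is judged:
On the way, in this order (a step that is already met when the one before it is completed fails the run):
1. the curved arm is drawn back and open (joint above 0.6) while the plate is still off the holder (value of joint clip above 0.6 rad and horizontal distance between plate and seat above 0.08 m), for 0.2 s.
2. with the arm still open, the plate lies flat on the bed, within 2 mm of the long edge and of the end stop (value of joint clip above 0.6 rad and x of plate in the frame of seat between -0.002 and 0.002 m and z of plate in the frame of seat between -0.002 and 0.002 m and angle between the y axis of plate and the y axis of holder, either way round below 0.035 rad and angle between plate's own z axis and vertical below 0.035 rad and (y of stop_c0 in the frame of plate between 0.059 and 0.063 m or y of stop_c0 in the frame of plate between -0.063 and -0.059 m)), for 0.2 s.
3. the arm is brought back past its centre and close to the plate while the fingers hold it (value of joint clip between 0.14 and 0.36 rad and contact force between the fingers and clip above 0.5 N), for 0.15 s.
At the end, for the whole second after the job is handed in: the plate lies flat and at rest on the bed, home within 2 mm against both the long edge and the end stop (square within 2 degrees), and the curved arm's nose presses on it with more than 2 N (joint 0.14 to 0.26) (x of plate in the frame of seat between -0.002 and 0.002 m and z of plate in the frame of seat between -0.002 and 0.002 m and angle between the y axis of plate and the y axis of holder, either way round below 0.035 rad and angle between plate's own z axis and vertical below 0.035 rad and value of joint clip between 0.14 and 0.26 rad and contact force between clip and plate above 2 N and linear speed of plate below 0.01 m/s and (y of stop_c0 in the frame of plate between 0.059 and 0.063 m or y of stop_c0 in the frame of plate between -0.063 and -0.059 m)); the robot touches nothing.
It fails at once if the plate is pressed against the fixed edges with more than 20 N (contact force between plate and holder_c1 above 20 N or contact force between plate and stop_c0 above 20 N).
It fails at once if the arm snaps onto or is pressed on the plate with more than 20 N (contact force between plate and clip above 20 N).
It fails at once if the arm is let snap shut (turning shut faster than 10 rad/s) (velocity of joint clip below -10 rad/s).
It fails at once if a bystander is moved by more than 30 mm (distance of any of polish_a, polish_b, buffer, file, tray, dish from where it was at the start of the episode above 0.03 m).
It also fails if it takes over 72 s, if anything falls off the work surface, if the arm or the gripper's body presses on something with over 40 N, if the wrist force passes 120 N, or if a joint passes its speed limit or range.

## Working session

There is one attempt and no reset: what is moved stays moved. The work goes in short steps, Python scripts to look and compute and a shell command to move; the robot and the scene stay as the last step left them, time stands still between calls to the robot, and variables do not carry over. Pictures are saved under pics/ and viewed, and the job is handed in when it is done.

```bash
ls; mkdir -p pics
python3 - <<'E'
from bench import bot, snapshot, camera_info
import cv2
s=bot.state()
for k,v in s.items(): print(k,v)
print(bot.nose_length)
for n in("scene","top","wrist"):
    p,d=snapshot(n); cv2.imwrite(f"pics/{n}0.png",p); print(n,camera_info(n))
E
```

```text
pics
time_s 0.0
qpos [ 1.16190886  0.4778417   0.02237459  1.55646195 -0.01150679  1.10927008
 -0.08311202]
qd [-1.75088910e-03  2.52045975e-05 -5.53584535e-04 -1.27622672e-03
 -2.71428529e-04 -1.73888968e-05  1.16345402e-03]
effort [-2.54479355e-04 -5.96447539e+01  1.60733432e+00 -2.81192619e+01
  1.23047177e-02  9.25613655e-03 -2.86216823e-05]
position [ 0.19979101 -0.64417916  0.25229402]
eef_rot [-3.10435368e+00 -4.70388509e-01  6.65629204e-04]
contact_force [-0.70316244  0.28554612  0.45052348]
torque [-0.03628763 -0.0375759   0.03422595]
grip_width 0.0857795036208615
0.022
scene {'fx': 409.4731605590441, 'fy': 409.4731605590441, 'cx': 318.3431342970551, 'cy': 203.89093236618916, 'k1': 0.03646012832990161, 'R': array([[-0.53148696,  0.84690371, -0.01660469],
       [ 0.64118457,  0.38942044, -0.66123677],
       [-0.55353767, -0.36208539, -0.74999348]]), 't': array([ 0.29454562, -0.34526138,  1.44434776])}
top {'fx': 424.63167175168644, 'fy': 424.63167175168644, 'cx': 318.8905293692215, 'cy': 201.62907279613637, 'k1': -0.11430744728423851, 'R': array([[ 0.02588439, -0.9995742 ,  0.01346896],
       [-0.98946803, -0.02753755, -0.14210803],
       [ 0.14241843, -0.00964873, -0.98975951]]), 't': array([-0.0210636 ,  0.58717197,  1.14929079])}
wrist {'fx': 349.7693424429934, 'fy': 349.7693424429934, 'cx': 319.1097994088116, 'cy': 203.29107228596388, 'k1': 0.012124323377944678, 'mount': array([[-5.84855358e-04, -9.62376779e-01, -2.71717855e-01,
         6.89573225e-02],
       [ 9.99998809e-01, -9.50942708e-04,  1.21563789e-03,
         1.71283187e-05],
       [-1.42828979e-03, -2.71716820e-01,  9.62376189e-01,
        -1.20049949e-01],
       [ 0.00000000e+00,  0.00000000e+00,  0.00000000e+00,
         1.00000000e+00]])}
```

View pics/scene0.png

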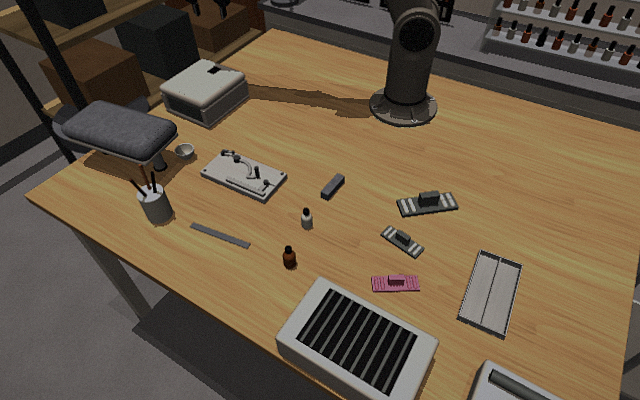

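View pics/top0.png

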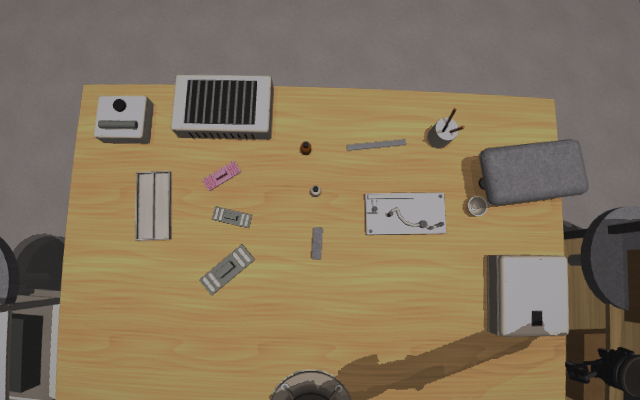

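```bash
cat > h.py <<'E'
import numpy as np, cv2
from scipy.spatial.transform import Rotation as Ro
from bench import bot, snapshot, camera_info, boxes_of, landmark_of
def cam(n,st=None):
    c=camera_info(n)
    if n=="wrist":
        st=st or bot.state()
        T=np.eye(4);T[:3,:3]=Ro.from_rotvec(st["eef_rot"]).as_matrix();T[:3,3]=st["position"]
        M=T@c["mount"]
    else:
        M=np.eye(4);M[:3,:3]=c["R"].T;M[:3,3]=-c["R"].T@c["t"]
    return c,M
def K(c): return np.array([[c["fx"],0,c["cx"]],[0,c["fy"],c["cy"]],[0,0,1.]]),np.array([c["k1"],0,0,0.])
def p2w(cm,u,v,d=None,z=None):
    c,M=cm; k,D=K(c)
    x=cv2.undistortPoints(np.array([[[u,v]]],float),k,D)[0,0]
    r=M[:3,:3]@np.array([x[0],x[1],1.]); o=M[:3,3]
    s=d if d is not None else (z-o[2])/r[2]
    return o+s*r
def w2p(cm,X):
    c,M=cm;k,D=K(c);Mi=np.linalg.inv(M)
    return cv2.projectPoints(np.atleast_2d(np.array(X,float)),cv2.Rodrigues(Mi[:3,:3])[0],Mi[:3,3],k,D)[0][:,0]
def net(cm,lst): 
    return [(round(r["conf"],2),np.round(cm[1][:3,:3]@np.array(r["point"])+cm[1][:3,3],4)) for r in lst[:4]]
E
python3 - <<'E'
from h import *
for n in("top","scene"):
    p,d=snapshot(n); cm=cam(n); np.save(n+"d.npy",d)
    for t in("holder","seat","clip_pin","clip_nose","plate","rib_top"): print(n,t,net(cm,landmark_of(n,t)))
p=cv2.imread("pics/top0.png")
a=cv2.resize(p[180:250,355:455],None,fx=6,fy=6,interpolation=cv2.INTER_CUBIC)
b=cv2.resize(p[160:300,190:270],None,fx=4,fy=4,interpolation=cv2.INTER_CUBIC)
cv2.imwrite("pics/c1.png",a);cv2.imwrite("pics/c2.png",b)
print(bot.state()["time_s"])
E
```

```text
top holder [(0.84, array([ 0.577 , -0.221 , -0.0017]))]
top seat [(0.62, array([ 0.5821, -0.2216,  0.018 ]))]
top clip_pin [(0.56, array([ 0.5611, -0.2018,  0.0596]))]
top clip_nose [(0.53, array([ 0.5745, -0.2298,  0.0273]))]
top plate [(0.87, array([ 0.3875,  0.2565, -0.0023])), (0.83, array([ 0.5401,  0.2465, -0.0023])), (0.66, array([ 0.6623,  0.2837, -0.0019])), (0.38, array([ 0.5832, -0.2191,  0.0171]))]
top rib_top [(0.98, array([0.5396, 0.2415, 0.0324])), (0.79, array([0.3925, 0.2524, 0.0477])), (0.75, array([0.6665, 0.2778, 0.0347]))]
scene holder [(0.9, array([ 5.772e-01, -2.223e-01,  1.000e-04]))]
scene seat [(0.75, array([ 0.7497,  0.0346, -0.0026])), (0.68, array([ 0.5877, -0.2252,  0.019 ]))]
scene clip_pin [(0.58, array([ 0.5573, -0.2045,  0.0585]))]
scene clip_nose [(0.71, array([ 0.5781, -0.2315,  0.0206]))]
scene plate [(0.7, array([ 0.3871,  0.2521, -0.0024])), (0.68, array([0.6684, 0.2851, 0.0015])), (0.58, array([0.5456, 0.244 , 0.0035])), (0.19, array([ 0.5919, -0.4646,  0.0023]))]
scene rib_top [(0.88, array([0.3933, 0.2547, 0.0492])), (0.7, array([0.5392, 0.2438, 0.0325])), (0.68, array([0.6637, 0.2805, 0.0281])), (0.27, array([ 0.7693, -0.1732, -0.0052]))]
0.85
```

View pics/c1.png

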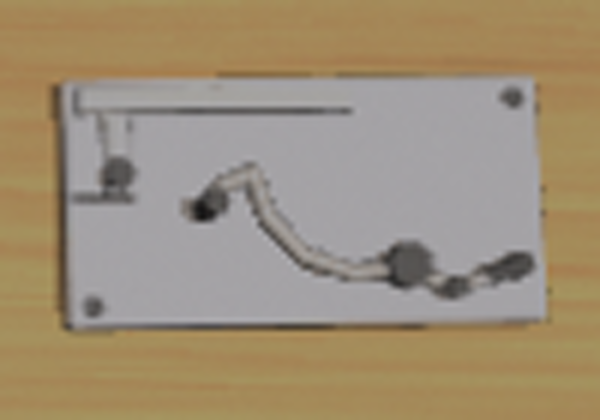

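View pics/c2.png

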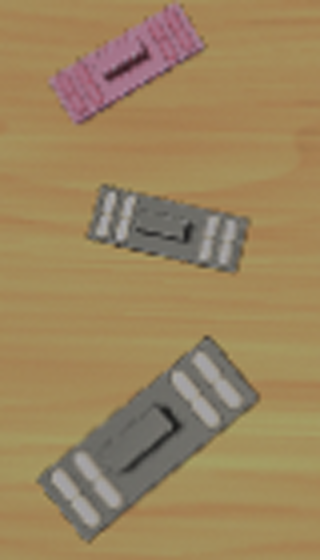

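```bash
cat >> h.py <<'E'
def rel(target_xyz, yaw_y=None, st=None):
    """rows-units: shift in tool axes (30mm) to target; yaw turn about tool z (6deg) to bring tool y to world angle yaw_y (mod pi)"""
    st=st or bot.state(); R=Ro.from_rotvec(st["eef_rot"]).as_matrix()
    d=R.T@(np.array(target_xyz)-st["position"])
    out=[np.round(d/0.03,2)]
    if yaw_y is not None:
        a=np.arctan2(R[1,1],R[0,1]); e=(yaw_y-a+np.pi/2)%np.pi-np.pi/2
        out.append(("world yaw err deg",round(np.degrees(e),2),"tool z turn units",round(-np.degrees(e)/6,2)))
    out.append(("tilt deg",np.round(np.degrees([R[0,2],R[1,2]]),2)))
    return out
E
python3 - <<'E'
from h import *
s=bot.state();R=Ro.from_rotvec(s["eef_rot"]).as_matrix();print(np.round(R,3))
# holder rect from top
p=cv2.imread("pics/top0.png");cm=cam("top")
hsv=cv2.cvtColor(p,cv2.COLOR_BGR2HSV)
for nm,(y0,y1,x0,x1),z in(("holder",(183,247,358,452),.02),("plate",(203,232,207,257),.008)):
    m=np.zeros(p.shape[:2],np.uint8); m[y0:y1,x0:x1]=(hsv[y0:y1,x0:x1,1]<60)*255
    m=cv2.morphologyEx(m,cv2.MORPH_OPEN,np.ones((3,3)))
    cs,_=cv2.findContours(m,0,cv2.CHAIN_APPROX_NONE); c=max(cs,key=cv2.contourArea)
    W=np.array([p2w(cm,*q[0],z=z)[:2] for q in c],np.float32)
    (cx,cy),(w,h),a=cv2.minAreaRect(W*1000); print(nm,cx,cy,w,h,a)
E
```

```text
[[ 0.955  0.296  0.   ]
 [ 0.296 -0.955 -0.   ]
 [ 0.     0.    -1.   ]]
holder 563.7052001953125 -253.98431396484375 118.20011901855469 231.50450134277344 1.6672194004058838
plate 541.3563842773438 244.80430603027344 108.97066497802734 39.28251647949219 78.70057678222656
```

```bash
python3 -m creep '[[0,0,0,0.98,-0.62,0,85],[0,0,0,0.98,-0.62,0,85],[0,0,0,0.98,-0.62,0,85],[0,0,0,0.98,-0.62,0,85],[0,0,0,0.98,-0.62,0,85]]';  python3 -m creep '[[0,0,0,0.98,-0.62,0,60],[0,0,0,0.98,-0.62,0,60],[0,0,0,0.98,-0.62,0,60],[0,0,0,0.98,-0.62,0,60],[0,0,0,0.98,-0.62,0,60]]';python3 -c "
from h import *
print(rel([.56,-.22,.25],np.radians(1.67)))"
```

```text
time_s: 1.35
position: [0.3105, -0.5134, 0.2527]
eef_rot: [3.106, 0.451, -0.005]
contact_force: [-0.1, -0.2, -0.2]
grip_width: 0.0848
time_s: 1.85
position: [0.4291, -0.3769, 0.2531]
eef_rot: [3.104, 0.45, -0.003]
contact_force: [0.8, -1.0, 1.1]
grip_width: 0.0599
[array([ 5.67, -3.77,  0.07]), ('world yaw err deg', np.float64(75.17), 'tool z turn units', np.float64(-12.53)), ('tilt deg', array([-0.06, -0.31]))]
```

```bash
python3 -m creep '[[0,0,0,0.98,-0.65,0,50],[0,0,0,0.98,-0.65,0,50],[0,0,0,0.98,-0.65,0,50],[0,0,0,0.98,-0.65,0,50],[0,0,0,0.98,-0.65,0,50]]';  python3 -m creep '[[0,0,-1,0,0,0,40],[0,0,-1,0,0,0,40],[0,0,-1,0,0,0,40],[0,0,-1,0,0,0,40],[0,0,-1,0,0,0,40]]';python3 -m creep '[[0,0,-1,0,0,0,40],[0,0,-1,0,0,0,40],[0,0,-1,0,0,0,40],[0,0,-1,0,0,0,40],[0,0,-1,0,0,0,40]]';python3 -c "
from h import *
print(rel([.56,-.22,.25],np.radians(1.67)))"
```

```text
time_s: 2.35
position: [0.5466, -0.2361, 0.2534]
eef_rot: [3.102, 0.448, -0.0]
contact_force: [-0.2, -0.9, -0.2]
grip_width: 0.0501
time_s: 2.85
position: [0.5519, -0.2273, 0.2539]
eef_rot: [2.862, 1.282, 0.003]
contact_force: [-0.2, -0.2, -0.1]
grip_width: 0.0396
time_s: 3.35
position: [0.552, -0.2276, 0.2543]
eef_rot: [2.41, 2.005, 0.001]
contact_force: [-0.2, -0.1, 0.6]
grip_width: 0.0403
[array([0.3 , 0.22, 0.14]), ('world yaw err deg', np.float64(12.13), 'tool z turn units', np.float64(-2.02)), ('tilt deg', array([ 0.28, -0.28]))]
```

```bash
python3 -m creep '[[0,0,-1,0,0.2,0,40],[0,0,-1,0.3,0,0,40],[0,0,0,0,0,0,40],[0,0,0,0,0,0,40]]';python3 - <<'E'
from h import *
print(rel([.56,-.22,.25],np.radians(1.67)))
st=bot.state();p,d=snapshot("wrist");cm=cam("wrist",st);np.save("w1.npy",d);np.save("w1M.npy",cm[1])
cv2.imwrite("pics/w1.png",p)
for t in("holder","seat","clip_pin","clip_nose"): print(t,net(cm,landmark_of("wrist",t)))
E
```

```text
time_s: 3.75
position: [0.5585, -0.2207, 0.2546]
eef_rot: [2.179, 2.252, -0.0]
contact_force: [0.3, 0.3, 0.5]
grip_width: 0.0402
[array([0.02, 0.05, 0.15]), ('world yaw err deg', np.float64(-0.22), 'tool z turn units', np.float64(0.04)), ('tilt deg', array([ 0.3 , -0.31]))]
holder [(0.75, array([ 0.5748, -0.223 , -0.0016]))]
seat [(0.8, array([ 0.5865, -0.222 ,  0.0192]))]
clip_pin [(0.9, array([ 0.5617, -0.2069,  0.0578])), (0.23, array([ 0.5803, -0.2291,  0.0234]))]
clip_nose [(0.77, array([ 0.5794, -0.2265,  0.0201]))]
```

View pics/w1.png

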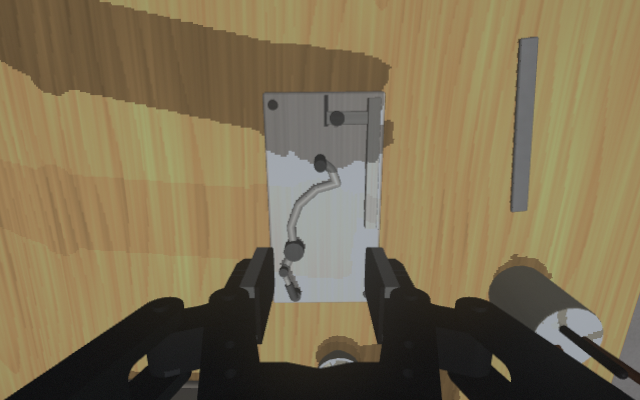

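Run:
```python
from h import *
p=cv2.imread("pics/w1.png")
c=camera_info("wrist");cm=(c,np.load("w1M.npy"));d=np.load("w1.npy")
for nm,u,v,z in(("TL",264,93,.02),("TR",384,92,.02),("L",271,220,.02),("edge inner low",365,226,.03),("edge inner hi",366,130,.03),("pin",320,162,.06),("pivot",293,250,.03)):
    print(nm,p2w(cm,u,v,z=z).round(4), p2w(cm,u,v,d=d[v,u]).round(4))
cv2.imwrite("pics/w1c.png",cv2.resize(p[85:235,255:395],None,fx=4,fy=4,interpolation=cv2.INTER_CUBIC))
```

```text
TL [ 0.5042 -0.1448  0.02  ] [ 0.5039 -0.1447  0.018 ]
TR [ 0.6199 -0.1401  0.02  ] [ 0.6203 -0.14    0.0177]
L [ 0.5101 -0.274   0.02  ] [ 0.5101 -0.274   0.0198]
edge inner low [ 0.6095 -0.2741  0.03  ] [ 0.6098 -0.2747  0.0283]
edge inner hi [ 0.6037 -0.1758  0.03  ] [ 0.6049 -0.1765  0.0207]
pin [ 0.5599 -0.2033  0.06  ] [ 0.5599 -0.2034  0.0595]
pivot [ 0.5346 -0.3035  0.03  ] [ 0.5348 -0.3021  0.0332]
```

View pics/w1c.png

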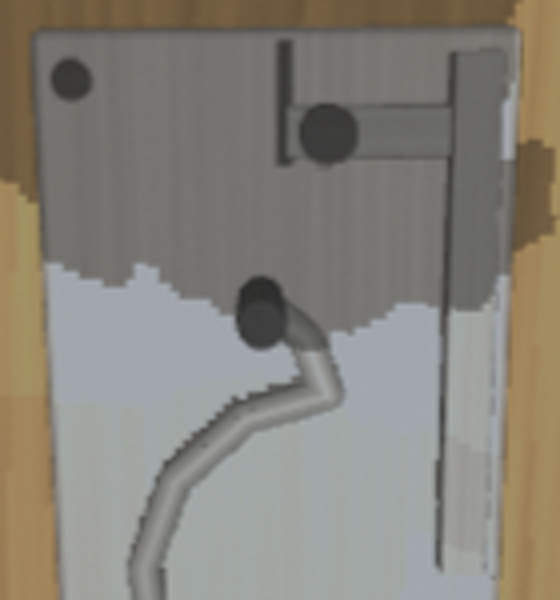

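```bash
cat > fit.py <<'E'
from h import *
from scipy.optimize import least_squares
def fit(cm,obs):  # obs: (u,v,(hx,hy,hz)) mm, None allowed for one coordinate
    def f(x):
        a=x[2];r=[]
        for u,v,hx,hy,hz in obs:
            w=p2w(cm,u,v,z=hz/1000)[:2]*1000-x[:2]
            h=np.array([np.cos(a)*w[0]+np.sin(a)*w[1],-np.sin(a)*w[0]+np.cos(a)*w[1]])
            if hx is not None:r.append(h[0]-hx)
            if hy is not None:r.append(h[1]-hy)
        return r
    s=least_squares(f,[577,-222,.04],loss="soft_l1"); return s.x,np.round(s.fun,1)
def toh(x,w):
    a=x[2];w=np.array(w[:2])*1000-x[:2]
    return np.array([np.cos(a)*w[0]+np.sin(a)*w[1],-np.sin(a)*w[0]+np.cos(a)*w[1]])
def tow(x,h):
    a=x[2];return (x[:2]+np.array([np.cos(a)*h[0]-np.sin(a)*h[1],np.sin(a)*h[0]+np.cos(a)*h[1]]))/1000
E
python3 - <<'E'
from fit import *
c=camera_info("wrist");cm=(c,np.load("w1M.npy"))
obs=[(264,93,-72,82,20),(384.5,92.5,48,82,20),(271,220,-72,None,20),(275,300,-72,-150,20),(364.7,226,30,None,30),(368,98,30,None,30),(366.5,150,30,None,30),(320,162,-16.4,15.8,60)]
x,r=fit(cm,obs);print(x,np.degrees(x[2]),r)
print("stop", toh(x,p2w(cm,350,124.7,z=.03)), "pin w",tow(x,(-16.4,15.8)),"pivot",tow(x,(-45,-80)))
print(rel([*tow(x,(-16.4,15.8)),.1],x[2]))
np.save("hx.npy",x)
E
```

```text
[ 5.77524048e+02 -2.20608114e+02  5.46205585e-02] 3.129527475209957 [ 2.9 -2.3 -0.8 -4.4  1.8  0.6  3.8 -1.3 -0.  -0.7 -0.3  2.4]
stop [13.06427738 48.65158088] pin w [ 0.56028593 -0.20572701] pivot [ 0.53695863 -0.30294551]
[array([0.52, 0.05, 5.15]), ('world yaw err deg', np.float64(1.15), 'tool z turn units', np.float64(-0.19)), ('tilt deg', array([ 0.29, -0.3 ]))]
```

```bash
python3 -m creep '[[0,0,-0.1,0.54,0.05,0.5,40],[0,0,0,0,0,1,40],[0,0,0,0,0,1,40],[0,0,0,0,0,1,40],[0,0,0,0,0,0.5,40]]';python3 - <<'E'
from h import *
print(rel([.560,-.2045,.058],np.radians(2.5)))
E
```

```text
time_s: 4.5
position: [0.5632, -0.2063, 0.1348]
eef_rot: [2.165, 2.254, 0.005]
contact_force: [0.2, 0.2, -0.7]
grip_width: 0.0401
[array([ 0.09, -0.14,  2.56]), ('world yaw err deg', np.float64(0.2), 'tool z turn units', np.float64(-0.03)), ('tilt deg', array([ 0.78, -0.52]))]
```

```bash
cat >> h.py <<'E'
def tiltfix(st=None):
    st=st or bot.state(); R=Ro.from_rotvec(st["eef_rot"]).as_matrix(); z=R[:,2]
    return "tilt turn units",np.round(np.degrees(R.T@np.array([-z[1],z[0],0]))/6,3)
E
python3 - <<'E'
from h import *
print(tiltfix())
st=bot.state();p,d=snapshot("wrist");cm=cam("wrist",st);cv2.imwrite("pics/w2.png",p)
print(net(cm,landmark_of("wrist","clip_pin")))
E
```

```text
('tilt turn units', array([ 0.126,  0.092, -0.   ]))
[(0.57, array([ 0.5785, -0.2224,  0.0016]))]
```

View pics/w2.png

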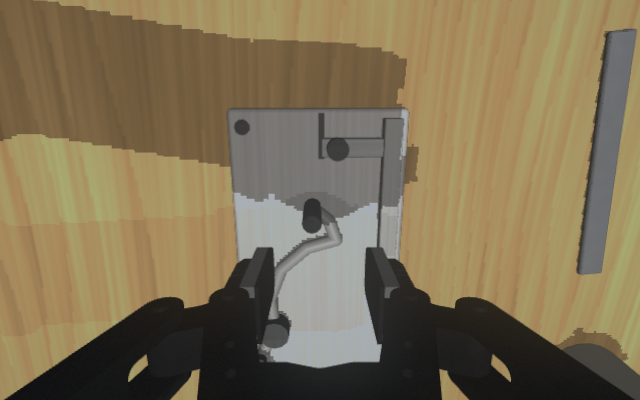

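Run:
```python
from fit import *
st=bot.state();cm=cam("wrist",st);p,d=snapshot("wrist")
for v in range(198,236,4): print(v,[p2w(cm,u,v,d=d[v,u]).round(3).tolist() for u in(308,312,316)])
m=[]
for v in range(195,240):
  for u in range(295,335):
    w=p2w(cm,u,v,d=d[v,u])
    if .056<w[2]<.065:m.append(w)
m=np.array(m);print(len(m),m.mean(0),m.min(0),m.max(0))
c=cm
obs=[(230,109,-72,82,20),(408,108,48,82,20),(381,150,30,None,30),(384,119,30,None,30),(380,220,30,None,30),(234,180,-72,None,20)]
x,r=fit(cm,obs);print(x,np.degrees(x[2]),r, "stop",toh(x,p2w(cm,360,157,z=.03)))
cv2.imwrite("pics/w2c.png",cv2.resize(p[100:240,220:420],None,fx=4,fy=4,interpolation=cv2.INTER_CUBIC))
```

```text
198 [[0.557, -0.201, 0.02], [0.56, -0.201, 0.02], [0.562, -0.201, 0.02]]
202 [[0.557, -0.202, 0.028], [0.56, -0.201, 0.031], [0.562, -0.202, 0.029]]
206 [[0.557, -0.202, 0.038], [0.56, -0.201, 0.041], [0.562, -0.201, 0.039]]
210 [[0.557, -0.202, 0.047], [0.56, -0.201, 0.049], [0.562, -0.202, 0.047]]
214 [[0.557, -0.201, 0.056], [0.56, -0.201, 0.057], [0.562, -0.201, 0.055]]
218 [[0.558, -0.202, 0.06], [0.56, -0.203, 0.059], [0.562, -0.203, 0.059]]
222 [[0.558, -0.205, 0.06], [0.56, -0.205, 0.059], [0.562, -0.205, 0.06]]
226 [[0.558, -0.207, 0.06], [0.56, -0.208, 0.06], [0.562, -0.208, 0.058]]
230 [[0.558, -0.21, 0.059], [0.56, -0.21, 0.06], [0.563, -0.21, 0.06]]
234 [[0.558, -0.229, 0.018], [0.56, -0.228, 0.019], [0.563, -0.228, 0.019]]
308 [ 0.56009877 -0.20611114  0.05927323] [ 0.55463477 -0.21217583  0.05624967] [ 0.5660004  -0.20067622  0.06137173]
[ 5.76763289e+02 -2.22573727e+02  4.77370472e-02] 2.7351313326861226 [ 3.8  0.2 -1.1 -0.2 -1.4 -0.3 -0.   2.8] stop [15.25795857 51.8815717 ]
```

View pics/w2c.png

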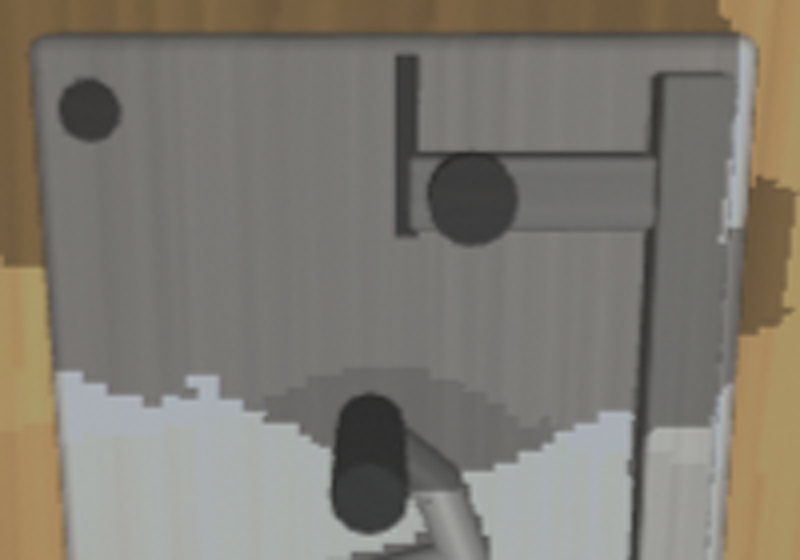

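```bash
python3 -m creep '[[0.126,0.092,0,0,-0.14,0.6,40],[0,0,0,0,0,0.6,40],[0,0,0,0,0,0,40]]';python3 - <<'E'
from h import *
print(rel([.560,-.2062,.057],np.radians(2.7)),tiltfix())
E
```

```text
time_s: 4.95
position: [0.5632, -0.2079, 0.1034]
eef_rot: [2.173, 2.26, 0.006]
contact_force: [-0.3, -0.9, -0.6]
grip_width: 0.0397
[array([ 0.06, -0.12,  1.55]), ('world yaw err deg', np.float64(0.45), 'tool z turn units', np.float64(-0.07)), ('tilt deg', array([ 0.44, -0.11]))] ('tilt turn units', array([ 0.073,  0.022, -0.   ]))
```

```bash
python3 -m creep '[[0.08,0.03,-0.05,0.05,-0.2,0.5,40],[0,0,0,0,0,0.5,40],[0,0,0,0,0,0.5,40],[0,0,0,0,0,0,40]]';python3 - <<'E'
from h import *
print(rel([.560,-.2062,.057],np.radians(2.7)),tiltfix())
E
```

```text
time_s: 5.35
position: [0.5578, -0.2074, 0.0569]
eef_rot: [2.171, 2.269, 0.001]
contact_force: [-1.4, 0.2, -0.7]
grip_width: 0.0403
[array([ 0.04,  0.07, -0.  ]), ('world yaw err deg', np.float64(0.18), 'tool z turn units', np.float64(-0.03)), ('tilt deg', array([ 0.07, -0.  ]))] ('tilt turn units', array([0.011, 0.001, 0.   ]))
```

Now close on the pin.

```bash
python3 -m creep '[[0,0,0,0.03,0.06,0,25],[0,0,0,0,0,0,15],[0,0,0,0,0,0,5],[0,0,0,0,0,0,5]]'
```

```text
time_s: 5.75
position: [0.5598, -0.2062, 0.0568]
eef_rot: [2.171, 2.27, 0.001]
contact_force: [-0.6, 0.1, -4.7]
grip_width: 0.0101
```

```bash
python3 -m creep '[[0,0,0,0.04,-0.16,0,5],[0,0,0,0.08,-0.33,0,5],[0,0,0,0.05,-0.33,0,5]]';python3 - <<'E'
from fit import *
x=[577,-221.5,np.radians(2.7)]
h=toh(x,bot.state()["position"]);v=h-[-45,-80];print(h,np.hypot(*v),"q",np.arctan2(-v[0],v[1])+.29)
E
```

```text
time_s: 6.05
position: [0.5407, -0.2024, 0.0569]
eef_rot: [2.162, 2.265, 0.015]
contact_force: [6.9, -2.4, -10.1]
grip_width: 0.0099
[-35.361631    20.74123534] 101.20125816583533 q 0.19461581291400187
```

```bash
python3 -m creep '[[0,0,0,0.01,-0.34,0,5],[0,0,0,-0.02,-0.34,0,5],[0,0,0,-0.05,-0.34,0,5]]';python3 - <<'E'
from fit import *
x=[577,-221.5,np.radians(2.7)]
h=toh(x,bot.state()["position"]);v=h-[-45,-80];print(h,np.hypot(*v),"q",np.arctan2(-v[0],v[1])+.29)
print(rel([0,0,0]),tiltfix())
E
```

```text
time_s: 6.35
position: [0.5113, -0.2032, 0.0566]
eef_rot: [2.156, 2.268, 0.023]
contact_force: [1.5, -0.8, -2.8]
grip_width: 0.01
[-64.77933652  21.33777399] 103.25001980369093 q 0.48275886221400466
[array([  7.62, -16.71,   1.57]), ('tilt deg', array([1.09, 0.1 ]))] ('tilt turn units', array([ 0.183, -0.008,  0.   ]))
```

```bash
python3 -m creep '[[0.1,0,0,-0.13,-0.33,0,5],[0,0,0,-0.1,-0.3,0,5]]';python3 - <<'E'
from fit import *
x=[577,-221.5,np.radians(2.7)]
h=toh(x,bot.state()["position"]);v=h-[-45,-80];print(h,np.hypot(*v),"q",np.arctan2(-v[0],v[1])+.29)
E
```

```text
time_s: 6.55
position: [0.4904, -0.2096, 0.0568]
eef_rot: [2.161, 2.277, 0.01]
contact_force: [19.6, 8.8, -6.5]
grip_width: 0.01
[-85.98778406  15.96438828] 104.35114882326218 q 0.693660304501222
```

```bash
python3 -m creep '[[0,0,0,0,0.03,0,16],[0,0,0,0,0,0,30],[0,0,0,0,0,0,30],[0,0,0,0,0,-0.8,30],[0,0,0,0,0,-1,30]]';python3 - <<'E'
from fit import *
st=bot.state();cm=cam("wrist",st);p,d=snapshot("wrist");cv2.imwrite("pics/w3.png",p)
print(net(cm,landmark_of("wrist","clip_pin")))
p,d=snapshot("top");cv2.imwrite("pics/t3.png",cv2.resize(p[160:260,190:460],None,fx=3,fy=3))
E
```

```text
time_s: 7.05
position: [0.4866, -0.2122, 0.1097]
eef_rot: [-2.166, -2.272, -0.002]
contact_force: [0.1, -1.1, 0.2]
grip_width: 0.0298
[(0.98, array([ 0.4912, -0.2138,  0.0577]))]
```

View pics/w3.png

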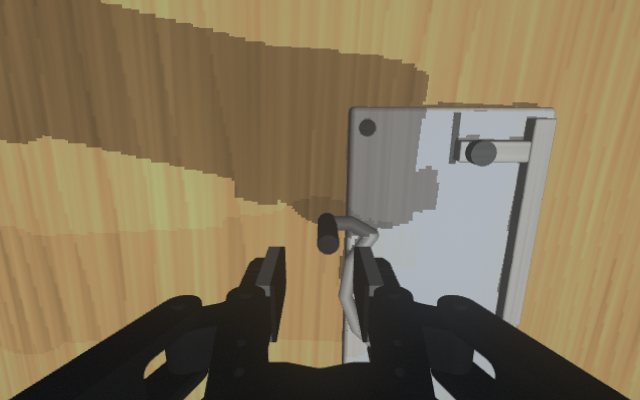

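View pics/t3.png

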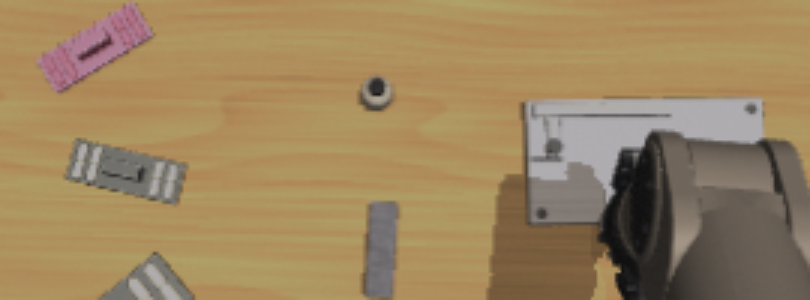

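```bash
cat >> fit.py <<'E'
def cloud(cm,d,box):
    c,M=cm;k,D=K(c);u0,v0,u1,v1=box
    uu,vv=np.meshgrid(np.arange(u0,u1),np.arange(v0,v1));dd=d[v0:v1,u0:u1].ravel()
    q=cv2.undistortPoints(np.stack([uu.ravel(),vv.ravel()],1).astype(float)[:,None],k,D)[:,0]
    P=np.c_[q*dd[:,None],dd]; ok=dd>0
    return (P@M[:3,:3].T+M[:3,3])[ok]
E
python3 - <<'E'
from fit import *
st=bot.state();cm=cam("wrist",st);p,d=snapshot("wrist")
W=cloud(cm,d,(340,95,570,330))
x=[577,-221.5,np.radians(2.7)]
a=x[2];R=np.array([[np.cos(a),-np.sin(a)],[np.sin(a),np.cos(a)]])
H=np.c_[(W[:,:2]*1000-x[:2])@R,W[:,2]*1000]
bed=(H[:,0]>-60)&(H[:,0]<-20)&(H[:,1]>40)&(H[:,1]<75);print("bed z",np.median(H[bed,2]))
t=(H[:,2]>25)&(H[:,2]<33)
for y0 in range(-60,80,20):
    m=t&(H[:,0]>20)&(H[:,1]>y0)&(H[:,1]<y0+20)&((H[:,1]<40)|(H[:,1]>65))
    if m.sum()>10: print("edge",y0,np.percentile(H[m,0],[2,50,98]).round(1),m.sum(),np.median(H[m,2]))
for x0 in range(-10,30,5):
    m=t&(H[:,0]>x0)&(H[:,0]<x0+5)&(H[:,1]>35)
    if m.sum()>5: print("stop",x0,np.percentile(H[m,1],[2,50,98]).round(1),m.sum())
m=(H[:,2]>17);
for lo,hi in((30,50),(50,70)):
    q=m&(H[:,1]>lo)&(H[:,1]<hi);print("L side",np.percentile(H[q,0],[.5,99.5]))
q=m&(H[:,0]>-60)&(H[:,0]<-20);print("end",np.percentile(H[q,1],99.5))
q=m&(H[:,0]>0)&(H[:,0]<40);print("end",np.percentile(H[q,1],99.5))
E
```

```text
bed z 19.54998981795199
edge -60 [28.9 34.5 41.2] 446 29.460205835065878
edge -40 [29.  34.  41.1] 649 29.395865787153863
edge -20 [29.1 34.  41.3] 687 29.421622002740012
edge 0 [29.3 34.5 41.4] 736 29.43535335253848
edge 20 [29.3 34.5 41.5] 784 29.391277848818483
edge 60 [30.  34.8 41.4] 443 29.165151841013316
stop -10 [50.8 56.6 62.2] 220
stop -5 [50.6 61.9 63.1] 25
stop 5 [50.7 61.7 62.2] 21
stop 10 [50.7 57.  62.2] 167
stop 15 [50.7 56.7 62.1] 187
stop 20 [50.6 56.4 62.1] 178
stop 25 [35.9 53.7 68.1] 292
L side [-71.3314433   41.21750435]
L side [-70.88958945  41.23658685]
end 80.37047471807178
end 80.23206568803575
```

```bash
python3 -m creep '[[0,0,0,0,0.1,-1,40],[0,0,0,0.5,0.1,-1,40],[0,0,0,1,0.1,-0.6,40],[0,0,0,1,0.1,0,40],[0,0,0,1,0.1,0,40]]' >/dev/null; python3 -m creep '[[0,0,0,1,0.1,0,40],[0,0,0,1,0.1,0,40],[0,0,0,1,0.1,0,40],[0,0,0,1,0.1,0,40],[0,0,0,1,0.1,0,40]]'
python3 - <<'E'
from fit import *
print(rel([.5405,.244,.19],np.radians(-11.3)),tiltfix())
E
```

```text
time_s: 8.25
position: [0.5007, 0.0449, 0.1805]
eef_rot: [-2.175, -2.25, 0.017]
contact_force: [0.1, -0.1, -0.6]
grip_width: 0.04
[array([ 6.59,  1.54, -0.33]), ('world yaw err deg', np.float64(-13.23), 'tool z turn units', np.float64(2.2)), ('tilt deg', array([-0.93,  0.04]))] ('tilt turn units', array([-0.155, -0.012, -0.   ]))
```

```bash
python3 -m creep '[[0,0,0,1,0.25,0,40],[0,0,0,1,0.25,0,40],[0,0,0,1,0.25,0,40],[0,0,0,1,0.25,0,40],[-0.15,0,0,0.8,0.25,0,40]]'; python3 -m creep '[[0,0,1,0,0,0,40],[0,0,1,0,0,0,40],[0,0,0,0,0,0,40]]'
python3 - <<'E'
from fit import *
st=bot.state();cm=cam("wrist",st);p,d=snapshot("wrist");cv2.imwrite("pics/w4.png",p)
print(net(cm,landmark_of("wrist","rib_top")))
print(net(cm,landmark_of("wrist","plate")))
print(rel([.5405,.244,.19],np.radians(-11.3)),tiltfix())
np.save("w4d.npy",d);np.save("w4M.npy",cm[1])
E
```

```text
time_s: 8.75
position: [0.5305, 0.1947, 0.1731]
eef_rot: [-2.18, -2.254, 0.015]
contact_force: [-0.1, -0.1, -0.1]
grip_width: 0.0404
time_s: 9.05
position: [0.5284, 0.1996, 0.169]
eef_rot: [-2.4, -2.013, 0.022]
contact_force: [-0.7, 0.8, 0.2]
grip_width: 0.0401
[(0.84, array([0.5429, 0.2426, 0.0315])), (0.67, array([0.3887, 0.2501, 0.0502])), (0.59, array([0.6637, 0.2801, 0.0335]))]
[(0.96, array([0.3876, 0.2484, 0.0013])), (0.83, array([ 5.443e-01,  2.410e-01, -1.000e-04])), (0.61, array([ 6.676e-01,  2.814e-01, -3.000e-04]))]
[array([ 1.55,  0.12, -0.69]), ('world yaw err deg', np.float64(-1.38), 'tool z turn units', np.float64(0.23)), ('tilt deg', array([-0.9 , -0.11]))] ('tilt turn units', array([-0.145,  0.044,  0.   ]))
```

View pics/w4.png

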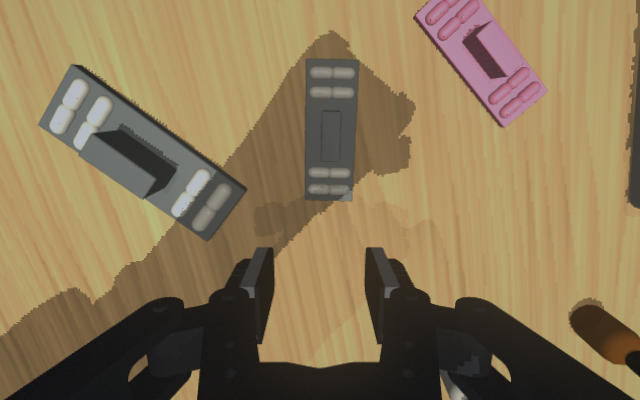

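Run:
```python
from fit import *
cm=(camera_info("wrist"),np.load("w4M.npy"));d=np.load("w4d.npy")
W=cloud(cm,d,(285,45,380,215))*1000
for nm,lo,hi in(("rib",30,38),("body",4.5,45)):
    m=(W[:,2]>lo)&(W[:,2]<hi); print(nm,m.sum(),cv2.minAreaRect(W[m,:2].astype(np.float32)),W[m].mean(0),np.median(W[m,2]))
p=cv2.imread("pics/w4.png");cv2.imwrite("pics/w4c.png",cv2.resize(p[40:220,270:400],None,fx=3,fy=3))
```

```text
rib 982 ((542.73681640625, 243.4584503173828), (35.87470245361328, 13.94978141784668), 78.616455078125) [542.81136421 243.91223542  33.53132647] 33.53890598910997
body 7170 ((542.7924194335938, 243.55572509765625), (110.8864974975586, 40.06577682495117), 78.70327758789062) [543.40185856 247.16012605  11.90794168] 8.161938978603011
```

View pics/w4c.png

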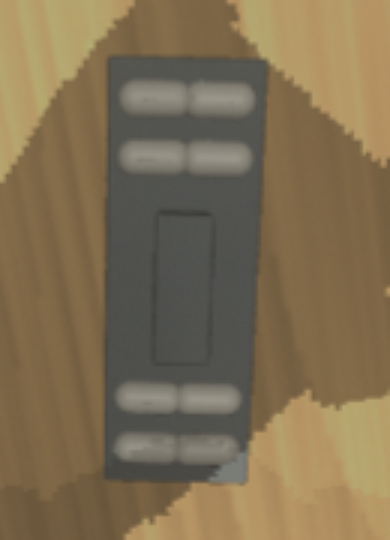

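```bash
python3 -m creep '[[-0.14,0.04,0.22,0.75,0.15,0,40],[0,0,0,0.75,0,0.5,40],[0,0,0,0,0,1,40],[0,0,0,0,0,0.8,40],[0,0,0,0,0,0,40]]'
python3 - <<'E'
from fit import *
print(rel([.5428,.2435,.038],np.radians(-11.3)),tiltfix())
E
```

```text
time_s: 9.7
position: [0.5437, 0.2407, 0.0984]
eef_rot: [2.423, 1.996, 0.002]
contact_force: [-0.4, -1.1, 0.1]
grip_width: 0.0402
[array([ 0.09, -0.05,  2.01]), ('world yaw err deg', np.float64(-0.26), 'tool z turn units', np.float64(0.04)), ('tilt deg', array([ 0.12, -0.05]))] ('tilt turn units', array([0.021, 0.004, 0.   ]))
```

```bash
python3 -m creep '[[0.02,0,0.04,0.09,-0.05,0.7,40],[0,0,0,0,0,0.7,40],[0,0,0,0,0,0.55,40],[0,0,0,0,0,0,40]]'
python3 - <<'E'
from fit import *
print(rel([.5428,.2435,.038],np.radians(-11.3)),tiltfix())
E
```

```text
time_s: 10.1
position: [0.5453, 0.2424, 0.0411]
eef_rot: [2.427, 1.992, 0.004]
contact_force: [-0.8, 0.1, -0.5]
grip_width: 0.0401
[array([ 0.02, -0.09,  0.1 ]), ('world yaw err deg', np.float64(-0.07), 'tool z turn units', np.float64(0.01)), ('tilt deg', array([0.18, 0.01]))] ('tilt turn units', array([ 0.029, -0.008, -0.   ]))
```

```bash
python3 -m creep '[[0.03,0,0,0.02,-0.1,0.1,35],[0,0,0,0,0,0,25],[0,0,0,0,0,0,10],[0,0,0,0,0,0,5],[0,0,0,0,0,0,5]]'
python3 - <<'E'
from fit import *
print(rel([.5428,.2435,.038],np.radians(-11.3)),tiltfix())
E
```

```text
time_s: 10.6
position: [0.5444, 0.2442, 0.0418]
eef_rot: [2.428, 1.993, 0.008]
contact_force: [0.3, -0.3, -0.4]
grip_width: 0.0125
[array([-0.03, -0.05,  0.13]), ('world yaw err deg', np.float64(-0.06), 'tool z turn units', np.float64(0.01)), ('tilt deg', array([0.24, 0.16]))] ('tilt turn units', array([ 0.035, -0.033, -0.   ]))
```

```bash
python3 -m creep '[[0,0,0,0,0,-0.5,5],[0,0,0,0,0,-1,5],[0,0,0,0,0,-1,5],[0,0,0,-0.3,0,-1,5],[0,0,0,-1,0,-0.3,5]]'
python3 - <<'E'
from fit import *
x=[577,-221.5,np.radians(2.4)]
print(tow(x,(9.1,-20)))
print(rel([*tow(x,(7,-20)),.16],np.radians(2.4)),tiltfix())
st=bot.state();cm=cam("wrist",st);p,d=snapshot("wrist");cv2.imwrite("pics/w5.png",p)
E
```

```text
time_s: 11.1
position: [0.5351, 0.2098, 0.1627]
eef_rot: [-2.419, -2.001, -0.009]
contact_force: [0.5, -0.3, -1.2]
grip_width: 0.0121
[ 0.58692953 -0.24110139]
[array([-1.446e+01,  4.450e+00,  1.000e-02]), ('world yaw err deg', np.float64(13.22), 'tool z turn units', np.float64(-2.2)), ('tilt deg', array([0.18, 0.32]))] ('tilt turn units', array([ 0.019, -0.059, -0.   ]))
```

View pics/w5.png

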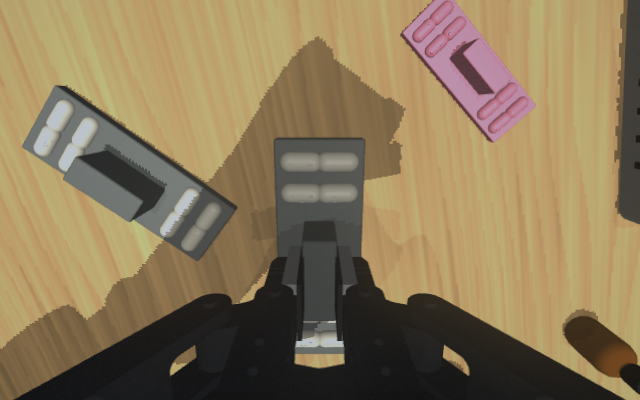

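```bash
python3 -m creep '[[0,-0.06,-0.75,-1,0.3,0,5],[0,0,-0.75,-1,0.2,0,5],[0,0,-0.7,-1,0.1,0,5],[0,0,0,-1,0.1,0,5],[0,0,0,-1,0.1,0,5]]' ; python3 -m creep '[[0,0,0,-1,0.1,0,5],[0,0,0,-1,0.1,0,5],[0,0,0,-1,0.1,0,5],[0,0,0,-1,0.1,0,5],[0,0,0,-1,0.1,0,5]]'
python3 - <<'E'
from fit import *
x=[577,-221.5,np.radians(2.4)]
print(rel([*tow(x,(7,-20)),.16],np.radians(2.4)),tiltfix())
E
```

```text
time_s: 11.65
position: [0.5508, 0.0489, 0.1697]
eef_rot: [2.157, 2.272, 0.001]
contact_force: [1.3, 1.7, -0.9]
grip_width: 0.0122
time_s: 12.15
position: [0.5731, -0.1068, 0.1755]
eef_rot: [2.156, 2.269, 0.002]
contact_force: [1.6, -0.6, -1.3]
grip_width: 0.0123
[array([-4.49,  0.15,  0.55]), ('world yaw err deg', np.float64(-0.54), 'tool z turn units', np.float64(0.09)), ('tilt deg', array([ 0.51, -0.41]))] ('tilt turn units', array([ 0.082,  0.072, -0.   ]))
```

```bash
python3 -m creep '[[0.08,0.07,0.09,-1,0.05,0,5],[0,0,0,-1,0,0,5],[0,0,0,-1,0,0,5],[0,0,0,-1,0,0.5,5],[0,0,0,-0.3,0,0,5]]'
python3 - <<'E'
from fit import *
x=[577,-221.5,np.radians(2.4)]
print(rel([*tow(x,(7,-20)),.1],np.radians(2.4)),tiltfix())
E
```

```text
time_s: 12.65
position: [0.5794, -0.2455, 0.1651]
eef_rot: [2.178, 2.259, -0.001]
contact_force: [-1.1, -0.7, -1.4]
grip_width: 0.0121
[array([0.15, 0.18, 2.17]), ('world yaw err deg', np.float64(0.32), 'tool z turn units', np.float64(-0.05)), ('tilt deg', array([ 0.13, -0.18]))] ('tilt turn units', array([ 0.021,  0.03 , -0.   ]))
```

```bash
python3 -m creep '[[0.02,0.03,-0.05,0.1,0.15,0.7,5],[0,0,0,0,0,0.8,5],[0,0,0,0,0,0.6,5],[0,0,0,0,0,0,5]]'
python3 - <<'E'
from fit import *
x=[577,-221.5,np.radians(2.4)]
print(rel([*tow(x,(7,-20)),.062],np.radians(2.4)),tiltfix())
st=bot.state();cm=cam("wrist",st);p,d=snapshot("wrist");cv2.imwrite("pics/w6.png",p)
W=cloud(cm,d,(200,60,460,330))
a=x[2];R=np.array([[np.cos(a),-np.sin(a)],[np.sin(a),np.cos(a)]])
H=np.c_[(W[:,:2]*1000-x[:2])@R,W[:,2]*1000]
np.save("H6.npy",H)
t=(H[:,2]>25)&(H[:,2]<33)
for y0 in range(-60,80,20):
    m=t&(H[:,0]>20)&(H[:,1]>y0)&(H[:,1]<y0+20)&((H[:,1]<40)|(H[:,1]>65))
    if m.sum()>10: print("edge",y0,np.percentile(H[m,0],[2,50,98]).round(1),m.sum(),np.median(H[m,2]))
m=t&(H[:,0]>0)&(H[:,0]<25)&(H[:,1]>45);print("stop",np.percentile(H[m,1],[2,98]) if m.any() else None)
m=(H[:,2]>45)&(H[:,2]<62)&(H[:,0]<40)&(H[:,0]>-25)&(H[:,1]>8)
print("plate",np.percentile(H[m],[1,99],axis=0),m.sum())
E
```

```text
time_s: 13.05
position: [0.5849, -0.2443, 0.1044]
eef_rot: [2.177, 2.261, 0.003]
contact_force: [-1.1, 0.6, -1.4]
grip_width: 0.0126
[array([ 0.1 , -0.  ,  1.41]), ('world yaw err deg', np.float64(0.24), 'tool z turn units', np.float64(-0.04)), ('tilt deg', array([ 0.21, -0.05]))] ('tilt turn units', array([0.034, 0.01 , 0.   ]))
edge -60 [33.4 39.  41.8] 214 29.499731362560595
edge -40 [32.9 37.3 41.6] 478 29.56815266045784
edge -20 [33.  37.3 41.7] 517 29.52926282840901
edge 0 [33.  37.3 41.7] 560 29.524951461998725
edge 20 [30.  36.3 41.7] 749 29.495130184759716
edge 60 [29.9 35.4 41.6] 130 29.129965849394036
stop [50.71303667 62.21903056]Traceback (most recent call last):
  File "<stdin>", line 15, in <module>
    return _quantile_unchecked(
        a, q, axis, out, overwrite_input, method, keepdims, weights)
    return _ureduce(a,
                    func=_quantile_ureduce_func,
    ...<5 lines>...
                    overwrite_input=overwrite_input,
                    method=method)
    r = func(a, **kwargs)
    result = _quantile(arr,
                       quantiles=q,
    ...<2 lines>...
                       out=out,
                       weights=wgt)
    slices_having_nans = np.isnan(arr[-1, ...])
                                  ~~~^^^^^^^^^
IndexError: index -1 is out of bounds for axis 0 with size 0
```

View pics/w6.png

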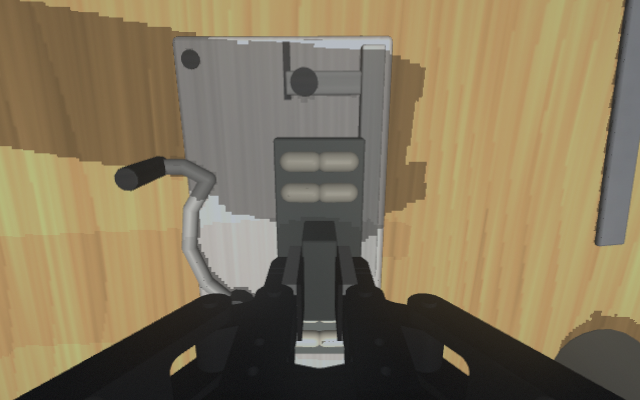

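Run:
```python
import numpy as np,cv2
H=np.load("H6.npy")
m=(H[:,2]>60)&(H[:,2]<80)&(H[:,0]<40)&(H[:,0]>-25)&(H[:,1]>4)
P=H[m];print(m.sum(),np.percentile(P,[1,50,99],axis=0).round(1))
for y0 in (8,14,20,26):
    q=P[(P[:,1]>y0)&(P[:,1]<y0+6)];print(y0,np.percentile(q[:,0],[1,99]).round(1),len(q))
```

```text
5648 [[-12.1   4.3  69.1]
 [  7.3  18.6  72.2]
 [ 26.8  31.3  76.4]]
8 [-12.1  26.7] 1332
14 [-12.1  26.8] 1070
20 [-12.1  26.9] 1350
26 [-12.1  26.8] 1209
```

```bash
python3 -m creep '[[0.03,0.01,-0.03,0,0,0.6,5],[0,0,0,0,0,0.5,5],[0,0,0,0,0,0.1,5],[0,0,0,0,0,0,5]]'
python3 - <<'E'
from fit import *
x=[577,-221.5,np.radians(2.4)]
print(rel([*tow(x,(7.3,-20)),.062],np.radians(2.4)),tiltfix())
E
```

```text
time_s: 13.5
position: [0.5881, -0.2439, 0.0705]
eef_rot: [2.17, 2.263, 0.005]
contact_force: [0.3, -1.3, 0.8]
grip_width: 0.0122
[array([ 0.1 , -0.1 ,  0.28]), ('world yaw err deg', np.float64(-0.02), 'tool z turn units', np.float64(0.0)), ('tilt deg', array([ 0.39, -0.1 ]))] ('tilt turn units', array([ 0.063,  0.02 , -0.   ]))
```

```bash
python3 -m creep '[[0.06,0.02,0,0,-0.11,0,5],[0,0,0,0,0,0.08,5],[0,0,0,0,0,0,5]]'
python3 - <<'E'
from fit import *
x=[577,-221.5,np.radians(2.4)]
print(rel([*tow(x,(7.3,-20)),.062],np.radians(2.4)),tiltfix())
E
```

```text
time_s: 13.8
position: [0.585, -0.2442, 0.0687]
eef_rot: [2.174, 2.267, 0.001]
contact_force: [-0.9, 1.2, -1.4]
grip_width: 0.0124
[array([0.1 , 0.01, 0.22]), ('world yaw err deg', np.float64(-0.02), 'tool z turn units', np.float64(0.0)), ('tilt deg', array([ 0.04, -0.01]))] ('tilt turn units', array([ 0.007,  0.002, -0.   ]))
```

```bash
python3 -m creep '[[0,0,0,0,0,0.1,5],[0,0,0,0,0,0.06,5]]' ;python3 -m creep '[[0,0,0,0,0,0.04,5],[0,0,0,0,0,0.04,5]]'
python3 - <<'E'
from fit import *
x=[577,-221.5,np.radians(2.4)]
print(rel([*tow(x,(7.3,-20)),.062],np.radians(2.4)),tiltfix())
E
```

```text
time_s: 14.0
position: [0.5854, -0.2444, 0.0643]
eef_rot: [2.173, 2.266, 0.001]
contact_force: [-0.0, -0.1, -0.3]
grip_width: 0.0123
time_s: 14.2
position: [0.5854, -0.2444, 0.0617]
eef_rot: [2.173, 2.266, 0.001]
contact_force: [0.2, 0.2, -0.5]
grip_width: 0.0125
[array([ 0.11, -0.  , -0.01]), ('world yaw err deg', np.float64(-0.01), 'tool z turn units', np.float64(0.0)), ('tilt deg', array([ 0.11, -0.04]))] ('tilt turn units', array([ 0.018,  0.007, -0.   ]))
```

```bash
for i in 1 2; do python3 -m creep '[[0,0,0,0,0,0.03,5]]'; done
```

```text
time_s: 14.3
position: [0.5854, -0.2444, 0.0606]
eef_rot: [2.173, 2.266, 0.001]
contact_force: [0.5, 0.5, -0.6]
grip_width: 0.0124
time_s: 14.4
position: [0.5855, -0.2444, 0.0606]
eef_rot: [2.173, 2.266, 0.001]
contact_force: [-5.5, 2.0, 14.3]
grip_width: 0.0124
```

```bash
python3 -m creep '[[0,0,0,0,0,-0.02,5],[0,0,0,0.15,0,0,5]]';python3 -m creep '[[0,0,0,0.15,0,0,5],[0,0,0,0.1,0,0,5]]'
python3 - <<'E'
from fit import *
x=[577,-221.5,np.radians(2.4)]
print(toh(x,bot.state()["position"]),rel([*tow(x,(7.3,-4.6)),.061],np.radians(2.4)),tiltfix())
E
```

```text
time_s: 14.6
position: [0.5854, -0.2406, 0.0615]
eef_rot: [2.174, 2.264, 0.0]
contact_force: [-1.1, -0.7, -1.1]
grip_width: 0.0123
time_s: 14.8
position: [0.585, -0.2319, 0.0613]
eef_rot: [2.174, 2.265, 0.001]
contact_force: [0.0, -0.7, -1.2]
grip_width: 0.0126
[  7.60308927 -10.73066493] [array([ 0.2 , -0.01,  0.01]), ('world yaw err deg', np.float64(0.04), 'tool z turn units', np.float64(-0.01)), ('tilt deg', array([ 0.12, -0.06]))] ('tilt turn units', array([ 0.02 ,  0.012, -0.   ]))
```

```bash
python3 -m creep '[[0,0,0,0.08,0,0,5],[0,0,0,0,0,0,5]]';for i in 1 2 3 ; do python3 -m creep '[[0,0,0,0.03,0,0,5]]' | egrep 'pos|force'; done
```

```text
time_s: 15.0
position: [0.5849, -0.228, 0.061]
eef_rot: [2.172, 2.267, 0.001]
contact_force: [-0.1, 0.0, -0.9]
grip_width: 0.0125
position: [0.5849, -0.2271, 0.061]
contact_force: [-0.1, 0.7, -1.2]
position: [0.5848, -0.2262, 0.0609]
contact_force: [0.0, -0.1, -0.8]
position: [0.5848, -0.2254, 0.0609]
contact_force: [0.0, 0.0, -1.3]
```

```bash
for i in 1 2 3 ; do python3 -m creep '[[0,0,0,0.02,0,0,5]]' | egrep 'pos|force'; done
```

```text
position: [0.5847, -0.2251, 0.0609]
contact_force: [-0.3, -0.8, -1.3]
position: [0.5847, -0.225, 0.061]
contact_force: [0.0, -1.3, -0.3]
position: [0.5847, -0.225, 0.0611]
contact_force: [0.9, -2.2, -1.2]
```

```bash
for i in 1 2 ; do python3 -m creep '[[0,0,0,0.02,0,0,5]]' | egrep 'pos|force'; done
python3 - <<'E'
from fit import *
x=[577,-221.5,np.radians(2.4)]
st=bot.state();print(toh(x,st["position"]),st["torque"]);cm=cam("wrist",st);p,d=snapshot("wrist");cv2.imwrite("pics/w7.png",cv2.resize(p[20:300,180:460],None,fx=2,fy=2))
W=cloud(cm,d,(180,20,460,330))
a=x[2];R=np.array([[np.cos(a),-np.sin(a)],[np.sin(a),np.cos(a)]])
H=np.c_[(W[:,:2]*1000-x[:2])@R,W[:,2]*1000]
m=(H[:,2]>26)&(H[:,0]>0)&(H[:,0]<22)&(H[:,1]>30)&(H[:,1]<70)
for lo in range(40,64): 
    q=m&(H[:,1]>lo)&(H[:,1]<=lo+1);print(lo,q.sum(),np.median(H[q,2]).round(1) if q.any() else 0,end=";")
E
```

```text
position: [0.5846, -0.2249, 0.0611]
contact_force: [0.4, -1.6, -2.4]
position: [0.5846, -0.2249, 0.0612]
contact_force: [0.8, -2.2, -1.8]
[ 7.44361391 -3.7251435 ] [-0.62129269 -0.04986151  0.03265308]
40 114 31.8;41 129 31.8;42 118 31.6;43 145 30.8;44 144 29.4;45 116 27.8;46 127 27.7;47 120 27.7;48 100 27.7;49 114 27.6;50 97 28.4;51 122 29.8;52 117 30.1;53 139 29.7;54 119 30.1;55 125 29.7;56 145 30.1;57 106 30.1;58 160 29.9;59 109 29.9;60 160 30.0;61 119 29.9;62 108 29.3;63 13 37.2;
```

View pics/w7.png

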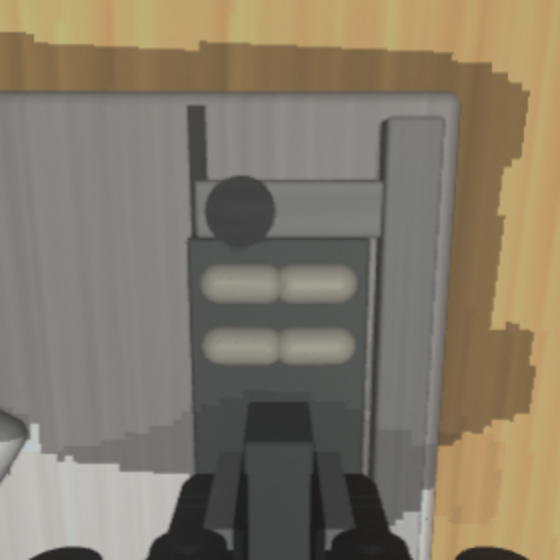

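```bash
python3 -m creep '[[0,0,0,0,0.03,0,5]]' | egrep 'pos|force';python3 -m creep '[[0,0,0,0,0.03,0,5]]' | egrep 'pos|force'; for i in 1 2 3 ; do python3 -m creep '[[0,0,0,0,0.02,0,5]]' | egrep 'pos|force'; done
```

```text
position: [0.5851, -0.225, 0.0611]
contact_force: [-0.8, -1.3, -0.3]
position: [0.5857, -0.2249, 0.061]
contact_force: [-1.0, -1.9, -0.7]
position: [0.5859, -0.2249, 0.0608]
contact_force: [-1.8, -1.3, 0.7]
position: [0.5862, -0.2249, 0.0608]
contact_force: [-2.9, -2.0, 1.5]
position: [0.5865, -0.225, 0.0608]
contact_force: [-2.3, -1.9, 0.8]
```

```bash
python3 -m creep '[[0,0,0,0,0,-0.01,5]]' | egrep 'pos|force'; for i in 1 2 3 ; do python3 -m creep '[[0,0,0,0,0.025,0,5]]' | egrep 'pos|force'; done;  python3 - <<'E'
from fit import *
x=[577,-221.5,np.radians(2.4)]
st=bot.state();print(toh(x,st["position"]),st["torque"],tiltfix(),rel([0,0,0],np.radians(2.4)));cm=cam("wrist",st);p,d=snapshot("wrist");cv2.imwrite("pics/w8.png",cv2.resize(p[100:300,250:400],None,fx=4,fy=4)[:600])
E
```

```text
position: [0.5866, -0.2248, 0.0611]
contact_force: [-1.4, -1.6, -1.5]
position: [0.587, -0.2249, 0.061]
contact_force: [-3.5, -2.1, 1.4]
position: [0.5871, -0.2249, 0.0609]
contact_force: [-5.2, -0.8, 2.8]
position: [0.5872, -0.2249, 0.0609]
contact_force: [-4.6, -1.5, 4.2]
[10.01185982 -3.83466648] [-0.23932165  1.09552813  0.037652  ] ('tilt turn units', array([-0.056,  0.034,  0.   ])) [array([  8.28, -19.24,   2.11]), ('world yaw err deg', np.float64(0.11), 'tool z turn units', np.float64(-0.02)), ('tilt deg', array([-0.33, -0.22]))]
```

View pics/w8.png

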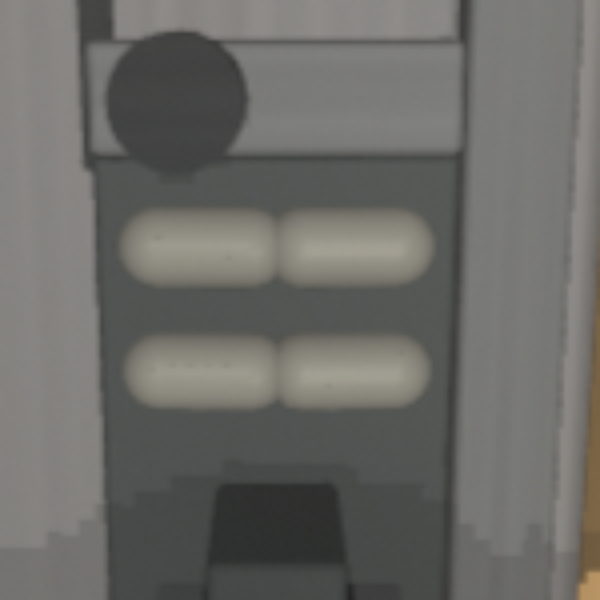

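```bash
python3 -m creep '[[0,0,0,0,-0.005,0,8],[0,0,0,0,0,0,18],[0,0,0,0,0,0,22],[0,0,0,0,0,0,22]]'; python3 -m creep '[[0,0,0,0,0,-0.4,22],[0,0,0,0,0,-1,24],[0,0,0,0,0,-1,24],[0,0,0,0,0,-0.5,24]]';  python3 - <<'E'
from fit import *
x=[577,-221.5,np.radians(2.4)]
st=bot.state();print(toh(x,st["position"]),tiltfix(),rel([0,0,0],np.radians(2.4)));cm=cam("wrist",st);p,d=snapshot("wrist");cv2.imwrite("pics/w9.png",p)
W=cloud(cm,d,(150,20,480,330))
a=x[2];R=np.array([[np.cos(a),-np.sin(a)],[np.sin(a),np.cos(a)]])
H=np.c_[(W[:,:2]*1000-x[:2])@R,W[:,2]*1000]
m=(H[:,2]>51)&(H[:,2]<58)&(H[:,0]>-10)&(H[:,0]<25)&(abs(H[:,1])<50);print("rib",m.sum(),cv2.minAreaRect(H[m,:2].astype(np.float32)))
m=(H[:,2]>57)&(H[:,2]<64)&(H[:,0]<-60);print("pin",H[m].mean(0) if m.any() else None)
E
```

```text
time_s: 17.2
position: [0.5898, -0.2229, 0.0615]
eef_rot: [2.174, 2.266, -0.002]
contact_force: [-0.0, 1.0, -0.4]
grip_width: 0.022
time_s: 17.6
position: [0.5898, -0.2207, 0.151]
eef_rot: [-2.171, -2.267, 0.001]
contact_force: [0.4, -0.1, -0.1]
grip_width: 0.0241
[12.83793767  0.21600398] ('tilt turn units', array([-0.022, -0.014, -0.   ])) [array([  8.2 , -19.31,   5.09]), ('world yaw err deg', np.float64(-0.09), 'tool z turn units', np.float64(0.01)), ('tilt deg', array([-0.13,  0.08]))]
rib 1090 ((9.954936981201172, -4.183246612548828), (13.404399871826172, 35.60777282714844), 0.21897810697555542)
pin [-84.76425144  11.63574505  59.31141484]
```

View pics/w9.png

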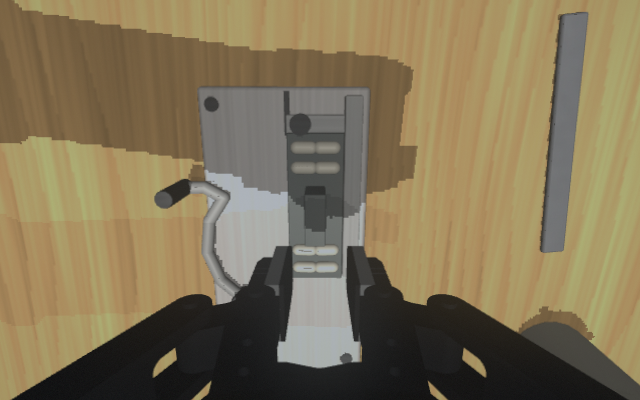

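```bash
python3 -m creep '[[0,0,0,0.3,-0.9,0,36],[0,0,0,0.1,-1,0,36],[0,0,0,0,-1,0,36],[0,0,0,0,-0.3,0.5,36],[0,0,0,0,0,0,36]]';  python3 - <<'E'
from fit import *
x=[577,-221.5,np.radians(2.4)]
print(toh(x,bot.state()["position"]),rel([*tow(x,(-84.8,11.6)),.057],np.radians(2.4)),tiltfix())
E
```

```text
time_s: 18.15
position: [0.4924, -0.2122, 0.1383]
eef_rot: [2.169, 2.267, 0.005]
contact_force: [-0.2, -0.4, 1.2]
grip_width: 0.036
[-84.14004564  12.86288682] [array([-0.04, -0.04,  2.71]), ('world yaw err deg', np.float64(-0.13), 'tool z turn units', np.float64(0.02)), ('tilt deg', array([ 0.28, -0.03]))] ('tilt turn units', array([0.046, 0.007, 0.   ]))
```

```bash
python3 -m creep '[[0.04,0,0,-0.03,-0.03,0.7,36],[0,0,0,0,0,0.8,36],[0,0,0,0,0,0.7,36],[0,0,0,0,0,0,36]]';  python3 - <<'E'
from fit import *
x=[577,-221.5,np.radians(2.4)]
print(toh(x,bot.state()["position"]),rel([*tow(x,(-84.8,11.6)),.057],np.radians(2.4)),tiltfix())
E
```

```text
time_s: 18.55
position: [0.4958, -0.2136, 0.0724]
eef_rot: [2.168, 2.266, 0.004]
contact_force: [-0.4, 0.0, -0.3]
grip_width: 0.0362
[-80.83949521  11.32718238] [array([ 0.01, -0.13,  0.51]), ('world yaw err deg', np.float64(-0.13), 'tool z turn units', np.float64(0.02)), ('tilt deg', array([ 0.32, -0.1 ]))] ('tilt turn units', array([ 0.053,  0.019, -0.   ]))
```

```bash
python3 -m creep '[[0.05,0.02,0,0,-0.13,0.3,36],[0,0,0,0,0,0.2,25],[0,0,0,0,0,0,15],[0,0,0,0,0,0,5],[0,0,0,0,0,0,5]]';  python3 - <<'E'
from fit import *
x=[577,-221.5,np.radians(2.4)]
print(toh(x,bot.state()["position"]),rel([*tow(x,(-84.8,11.6)),.057],np.radians(2.4)),tiltfix())
E
```

```text
time_s: 19.05
position: [0.4916, -0.2138, 0.0581]
eef_rot: [-2.17, -2.269, 0.003]
contact_force: [-2.6, -1.2, -2.8]
grip_width: 0.0098
[-85.00772326  11.26141223] [array([0.01, 0.01, 0.04]), ('world yaw err deg', np.float64(-0.15), 'tool z turn units', np.float64(0.02)), ('tilt deg', array([-0.14, -0.02]))] ('tilt turn units', array([-0.024,  0.002,  0.   ]))
```

```bash
cat > q.py <<'E'
from fit import *
x=[577,-221.5,np.radians(2.4)]
s=bot.state();h=toh(x,s["position"]);v=h-[-45,-80];q=np.arctan2(-v[0],v[1])+.29;print(h.round(2),np.hypot(*v).round(1),"q",q.round(3),s["contact_force"].round(1))
E
python3 -m creep '[[0,0,0,0.05,0.16,0,5],[0,0,0,0.1,0.3,0,5],[0,0,0,0.08,0.3,0,5]]'|egrep grip;  python3 q.py
```

```text
grip_width: 0.0098
[-66.36  18.13] 100.4 q 0.504 [-2.8  1.2 -0.5]
```

```bash
python3 -m creep '[[0,0,0,0.04,0.27,0,5],[0,0,0,0.03,0.27,0,5]]'|egrep grip;  python3 q.py; python3 -m creep '[[0,0,0,0,0.13,0,5],[0,0,0,0,0,0,5]]'|egrep grip;  python3 q.py
```

```text
grip_width: 0.0098
[-48.97  21.21] 101.3 q 0.329 [-2.4  5.3  0.7]
grip_width: 0.01
[-41.49  21.7 ] 101.8 q 0.255 [ 0.7  0.2 -3.2]
```

```bash
python3 -m creep '[[0,0,0,0,0.05,0,5],[0,0,0,0,0.05,0,5]]'|egrep grip;  python3 q.py; for i in 1 2 3; do python3 -m creep '[[0,0,0,0,0.03,0,5]]'|egrep grip;  python3 q.py;done
```

```text
grip_width: 0.0098
[-38.34  21.54] 101.8 q 0.225 [-0.   1.4 -2.4]
grip_width: 0.0096
[-37.72  21.44] 101.7 q 0.218 [-1.4  1.8 -2.2]
grip_width: 0.0098
[-37.12  21.47] 101.8 q 0.212 [-1.6  1.3 -1.3]
grip_width: 0.0097
[-35.24  21.86] 102.3 q 0.195 [ 1.6  2.2 -6. ]
```

```bash
for i in 1 2 3; do python3 -m creep '[[0,0,0,0,0.02,0,5]]'|egrep grip;  python3 q.py;done
python3 - <<'E'
from h import *
st=bot.state();cm=cam("wrist",st);p,d=snapshot("wrist");cv2.imwrite("pics/w10.png",p)
E
```

```text
grip_width: 0.0098
[-35.03  21.89] 102.4 q 0.192 [-2.8  1.5 -1.4]
grip_width: 0.0096
[-35.01  21.86] 102.4 q 0.192 [-2.8  1.1 -0.7]
grip_width: 0.0098
[-34.97  21.88] 102.4 q 0.192 [-2.1  2.2 -0.5]
```

View pics/w10.png

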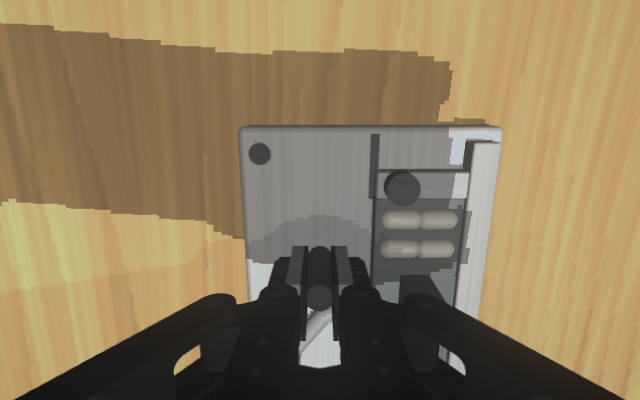

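```bash
python3 -m creep '[[0,0,0,0,0,0,12],[0,0,0,0,0,0,18],[0,0,0,0,0,0,24],[0,0,0,0,0,0,24]]';python3 q.py
```

```text
time_s: 21.0
position: [0.5429, -0.2031, 0.0593]
eef_rot: [-2.175, -2.263, 0.005]
contact_force: [0.5, -0.9, 0.5]
grip_width: 0.0242
[-33.25  19.78] 100.5 q 0.173 [ 0.5 -0.9  0.5]
```

```bash
python3 -m creep '[[0,0,0,0,-0.03,-0.4,24],[0,0,0,0,0,-0.8,24],[0,0,0,0,0,-1,24],[0,0,0,0,0,-1,24],[0,0,0,0,0,0,24]]';  python3 - <<'E'
from fit import *
x=[577,-221.5,np.radians(2.4)]
st=bot.state();cm=cam("wrist",st);p,d=snapshot("wrist");cv2.imwrite("pics/w11.png",p)
W=cloud(cm,d,(150,20,520,330))
a=x[2];R=np.array([[np.cos(a),-np.sin(a)],[np.sin(a),np.cos(a)]])
H=np.c_[(W[:,:2]*1000-x[:2])@R,W[:,2]*1000]
m=(H[:,2]>51)&(H[:,2]<57)&(H[:,0]>-4)&(H[:,0]<25)&(abs(H[:,1])<50);print("rib",m.sum(),cv2.minAreaRect(H[m,:2].astype(np.float32)))
m=(H[:,2]>58)&(H[:,2]<64)&(H[:,0]<-20)&(H[:,0]>-60);print("pin",H[m].mean(0) if m.any() else None)
p,d=snapshot("top");cv2.imwrite("pics/t11.png",p)
E
```

```text
time_s: 21.5
position: [0.5432, -0.2036, 0.1619]
eef_rot: [-2.177, -2.265, 0.004]
contact_force: [-0.2, 0.7, -0.1]
grip_width: 0.0238
rib 905 ((10.014406204223633, -4.459175109863281), (36.32545471191406, 14.161360740661621), 89.9239501953125)
pin [-34.87434096  19.43902214  59.5094546 ]
```

View pics/w11.png

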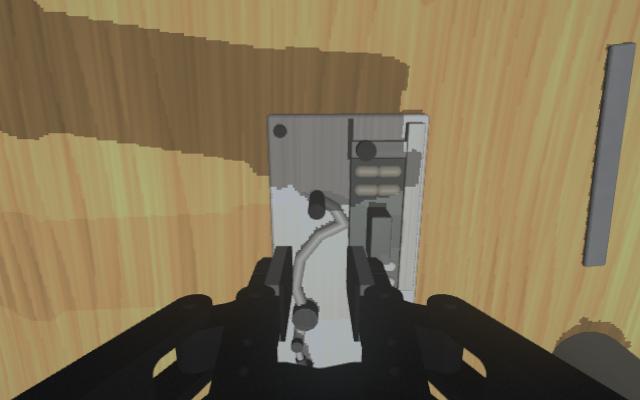

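View pics/t11.png

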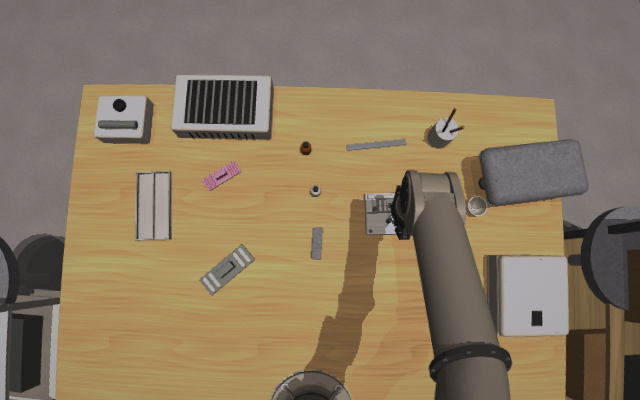

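```bash
python3 -c "
from bench import ticket,bot
print(bot.state()['contact_force']);ticket.close_job()"
```

```text
[-0.23125256 -0.10817044  0.16200783]
the job is handed in; nothing more can be done
```

I drew the curved arm back to its stop, where it stayed open by itself. I then laid the smaller grey plate on the bed against both edges and brought the arm back by its pin onto the plate before letting go. The job was handed in at about 21.6 s of the 72 s; it reports no verdict.

- **Feeling for the edges:** contact at the end stop was 1–2 N and at the long edge about 5 N by the wrist reading, well under the 20 N limit.
- **Plate:** after release the rib measured at (10.0, −4.5) mm in the holder's frame and was square. The end stop's inner face showed at about y = +50.6 mm, so the plate is home to within about 0.5 mm.
- **Arm:** the pin measured at (−34.9, 19.4) mm, which is a joint value of about 0.19, so the nose is on the plate. The 2 N nose pressure I inferred from that position; I did not measure it directly.
- **Surroundings:** the gripper was clear, about 0.16 m up, with near-zero contact force. In the last top picture the bystanders looked unmoved by eye.
- **Disagreements:** early estimates of the holder's yaw ranged from 1.7° to 3.1°. I settled on 2.4° from depth measurements, and the pin and edge positions agreed with it.

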